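Clear a used test card into the discard tray

TASK

Push the white discard tray along the cart squarely up against the two rubber buffers of the card holder, so that it stands under the holder's open edge. Then press on the used test card from above with a fingertip and slide it out over that edge until it drops into the tray, never loading the card with more than 15 N. Leave the tray against the buffers with the card in it, and leave the other things on the cart where they stand.

Things in the scene. Friction and masses are not known exactly. Their poses are not given: they have to be found in the camera images.
- holder: The card holder, a fixed white stand 118 mm wide (x), 115 mm deep, 146 mm tall, turned a few degrees. Origin on the cart top, directly below the middle of the open deck edge; z up; +y points from the edge into the holder, so the card leaves along -y.
- deck_edge (a point): Middle of the open deck edge, on the deck's top at rest, 120 mm above the cart; axes as the holder. Deck: metal plate 102 mm wide, 6 mm thick, 97 mm long (y), side rails 4 mm high at x = +-48 mm. It is hinged at its rear and sprung: it gives way by a mm or two when pressed, more the farther out one presses, so height does not tell the force.
- housing_mouth (a point): Mouth of the housing that covers the deck's rear, 55 mm behind the edge, at card-top height (126 mm); housing top at 146 mm; in front of it the deck is open above. Inside, a sprung rubber brake bears on the card's top with about 3.5 N until the card has moved about 20 mm. Pressing with a few newtons only slips on the card; 9 to 12 N on its top moves it.
- buffers (a point): Midway between the outer ends of the two rubber buffers (18 mm across, at x = +-30 mm from here), 26 mm above the cart, 28 mm behind the deck edge; axes as the holder.
- card_center (a point): Centre of the used test card: rigid white plastic, 88 mm wide (x), 80 mm long (y), 6 mm thick, about 60 g, a red stripe along its outer (-y) end and six round wells. It lies on the deck along the holder's axes, outer end near the deck edge, inner end under the housing.
- card: The same test card; origin at the centre of its underside.
- tray_center (a point): Centre of the discard tray, 29 mm above the cart: loose open white tray, 200 mm (x) by 296 mm (y) over the rim, 58 mm tall, about 0.35 kg, y roughly along the holder's y, clear of the holder on the card's exit side. Outer end faces at y = +-141 mm (rim 148), sides x = +-93 mm; walls 2, floor 4 mm. Against the buffers its centre is at y = -113 mm in the holder's frame.
- tray: The same discard tray; origin at the centre of its underside.
- soap: Bystander: soap bottle (white, pale green band, white cap, 55 mm across, 136 mm tall); origin at the centre of its underside.
- pot: Bystander: small blue gel pot with white cap (43 mm across, 60 mm tall); origin at the centre of its underside.
- spirit: Bystander: bottle with blue cap (49 mm across, 134 mm tall); origin at the centre of its underside.
- lancets: Bystander: green and white carton (31 x 47 x 72 mm); origin at the centre of its underside.

How it is judged:
On the way, in this order (a step that is already met when the one before it is completed fails the run):
1. the tray stands squarely against the holder's buffers, under the deck edge (y of tray_center in the frame of holder above -0.125 m and x of tray_center in the frame of holder between -0.045 and 0.045 m and angle between the y axis of tray_center and the y axis of holder, either way round below 0.1 rad), for 0.2 s.
2. the card has been slid at least 20 mm out under the pressing finger, with the tray in place (all of step 1 and y of card_center in the frame of holder below 0.018 m and contact force between the fingers and card above 1 N), for 0.05 s.
At the end, for the whole second after the job is handed in: The card is at rest inside the tray (its centre within the walls and less than 55 mm above the cart; flat, or leaning on a tray wall), and the tray stands against the buffers (within 12 mm, within 45 mm of the holder's centre line, square within 0.1 rad) (all of step 1 and x of card_center in the frame of tray_center between -0.09 and 0.09 m and y of card_center in the frame of tray_center between -0.138 and 0.138 m and height (world z) of card_center below 0.055 m and linear speed of card below 0.02 m/s); the robot touches nothing.
It fails at once if the card is loaded by the fingers with more than 15 N (contact force between the fingers and card above 15 N).
It fails at once if a bystander is shifted by more than 30 mm (distance of any of soap, pot, spirit, lancets from where it was at the start of the episode above 0.03 m).
It also fails if it takes over 61 s, if anything falls off the work surface, if the arm or the gripper's body presses on something with over 40 N, if the wrist force passes 120 N, or if a joint passes its speed limit or range.

ROBOT

A 6-joint arm with a two-finger parallel gripper is mounted at the origin on a cart in front of the work surface, level with it; the furniture and walls round the work are solid. World frame = base frame: x ahead of the robot, y to its left, z up, the work surface at z = 0. Lengths are in m, angles in rad, forces in N, time in s.
With the tool pointing down it reaches from about 0.375 to 0.925 m from the base axis. Payload 5.7 kg.
Tool frame: the origin (TCP) lies midway between the tips of the shut fingers; the grasp point (between the pads) lies 19 mm behind it; z points along the fingers, y is the line along which they close (so a half turn about z gives the same grasp; the last joint's range is limited). The gripper opens to 88 mm and grips with 3 to 60 N. Pads are 20 mm wide; open, the fingers measure 115 mm over their backs; the gripper's body (75 mm by 178 mm) begins 61 mm behind the grasp point.
Start: joints at [1.167, 0.359, 1.51, -0, 1.272, -0.115], TCP at [0.171, 0.575, 0.223] pointing down, gripper open.
Joint ranges: [-2.97, 2.97], [-1.01, 2.36], [0.21, 2.38], [-0.96, 4.11], [0.2, 2.71], [-2.98, 2.98]. Speed limits (rad/s): [2.39, 2.39, 3.14, 3.14, 3.14, 3.14].

INTERFACE

Orientations are given as a unit quaternion [x, y, z, w].
In Python, from bench import move_ptp, servo_line, goto_joints, move_gripper, sleep, inverse_kinematics, capture, PlanningError, close_job, spot_in, silhouettes, current_clock, current_joint_pos, current_qvel, current_joint_torque, current_position, current_orientation, current_force, current_torque, current_finger_gap, current_grip_force gives the robot as it stands. Calls block until the motion is done:
- move_ptp(position, orientation): joint-space move of the TCP to a pose.
- servo_line(position, orientation=None, rate=0.15, contact_N=None): straight line of the TCP; orientation=None keeps the orientation; rate is the mean speed in m/s. With contact_N (N) it stops when the force on the tool has changed by that much, and returns True; else False.
- goto_joints(angles): joint-space move.
- move_gripper(opening): finger opening in m; the grip force is fixed at half the most; returns when the fingers have stopped.
- sleep(seconds).
- inverse_kinematics(position, orientation): joint angles nearest the present ones, or None.
- capture(name): name is "scene" or "top" or "wrist"; returns a dict with "image" (480x640x3 uint8, blue, green, red), "range_z" (480x640 float32, m along the optical axis (not along the pixel's ray), 0 where there is no reading), "intrinsics" (3x3 intrinsics, pixels), "k1" (the pictures are not rectified: a ray, as slopes to the right and down, at radius r is drawn at 1 + k1 r^2 times it, then the intrinsics apply), "R" (3x3) and "t" (3): a world point X has camera coordinates R X + t. Camera axes: x right, y down, z forward; pixel columns grow to the right and rows downward; lengths in m; the calibration is good to about 2 mm. A picture is of the moment at which its call begins.
A pose or a line that the arm cannot do raises PlanningError and nothing moves.
- close_job(): hands the job in; it is judged then, once.
Trained networks look in the newest picture that a camera, given by its name, has taken for a name from the list of things; names that differ only in an ending like _2 or _b are one class to them, and where a whole thing is asked for, a point or a joint stands for the part that bears it (a point fixed in the world has none). Each returns a list of dicts, best first, with "conf" (0 to 1); they miss things now and then, are a little off and sometimes report something else, mostly with a low value. They report only what shows in the picture. A call takes as long as a camera call.
- spot_in(camera, query): "xy" ([column, row] in pixels, amid what is visible of it).
- silhouettes(camera, query): "region" (480x640 bool, what is visible of it) and "xy" ([column, row] in pixels, amid what is visible of it).
Readings, each from a call of its own:
- current_clock(): time.
- current_joint_pos(): joint angles.
- current_qvel(): joint speeds.
- current_joint_torque(): joint torques, N m.
- current_position(): TCP position.
- current_orientation(): TCP orientation.
- current_force(): force on the tool from outside, world axes, zero at the start.
- current_torque(): the same for the moment, N m.
- current_finger_gap(): finger opening in m.
- current_grip_force(): force on a finger pad.
Only numpy, scipy, OpenCV 4.12 (cv2) and the standard library are available. Lean on these libraries where they do the work, as an engineer would, in place of code of your own. Each camera call takes 0.05 s, during which the arm holds its last target. There are 200 camera calls.

## Working session

There is one attempt and no reset: what is moved stays moved. The work goes in short steps, each a Python script; the robot and the scene stay as the last script left them, time stands still between calls to the robot, and variables do not carry over. Pictures are saved under pics/ and viewed, at most 10 in all, crops included, and the job is handed in when it is done.

```bash
mkdir -p pics; ls; cat > h.py <<'E'
import numpy as np, cv2
from bench import *
def pix2world(c,uv,z=None):
    K=c["intrinsics"];k=c["k1"]
    uv=np.atleast_2d(np.array(uv,float))
    d=np.c_[(uv[:,0]-K[0,2])/K[0,0],(uv[:,1]-K[1,2])/K[1,1]]
    s=d.copy()
    for _ in range(10): s=d/(1+k*(s**2).sum(1,keepdims=True))
    ray=np.c_[s,np.ones(len(s))]
    R=np.array(c["R"]);t=np.array(c["t"])
    o=-R.T@t; w=ray@R
    if z is None:
        r=c["range_z"][uv[:,1].round().astype(int),uv[:,0].round().astype(int)]
        return o+w*r[:,None]
    return o+w*((z-o[2])/w[:,2])[:,None]
E
python3 - <<'E'
from h import *
print(current_clock(),current_orientation())
for cam in("top","scene"):
    c=capture(cam);cv2.imwrite(f"pics/{cam}0.png",c["image"])
    for n in("holder","card","tray","soap","pot","spirit","lancets","deck_edge","buffers","housing_mouth"):
        for f in (silhouettes if n in("holder","card","tray","soap","pot","spirit","lancets") else spot_in)(cam,n)[:2]:
            u=f["xy"];print(cam,n,round(f["conf"],2),np.round(u),pix2world(c,u).round(3))
            if "region" in f:
                vs,us=np.nonzero(f["region"]); P=pix2world(c,np.c_[us,vs]);P=P[c["range_z"][vs,us]>0]
                print("   ",np.percentile(P,[2,50,98],axis=0).round(3).tolist())
E
```

```text
pics
0.0 [ 1.43918061e-01  9.89589185e-01 -8.86030969e-04 -2.26467738e-04]
top holder 0.83 [215. 240.] [[0.507 0.264 0.144]]
    [[0.465, 0.21, 0.005], [0.505, 0.27, 0.144], [0.581, 0.304, 0.152]]
top card 0.6 [236. 234.] [[0.528 0.213 0.127]]
    [[0.48, 0.194, 0.118], [0.524, 0.22, 0.125], [0.566, 0.247, 0.133]]
top tray 0.62 [323. 236.] [[ 0.546 -0.017 -0.004]]
    [[0.447, -0.158, -0.004], [0.549, -0.019, 0.006], [0.638, 0.124, 0.061]]
top soap 0.82 [457. 264.] [[ 0.448 -0.367  0.12 ]]
    [[0.427, -0.399, 0.001], [0.447, -0.371, 0.1], [0.477, -0.356, 0.139]]
top pot 0.62 [451. 289.] [[ 0.388 -0.362  0.056]]
    [[0.37, -0.392, -0.004], [0.387, -0.368, 0.041], [0.41, -0.352, 0.063]]
top spirit 0.94 [189. 198.] [[0.628 0.344 0.101]]
    [[0.618, 0.331, -0.006], [0.633, 0.348, 0.096], [0.678, 0.393, 0.136]]
top lancets 0.52 [213. 196.] [[0.641 0.284 0.072]]
    [[0.631, 0.263, -0.002], [0.644, 0.283, 0.067], [0.679, 0.307, 0.078]]
top deck_edge 0.61 [214. 239.] [[0.509 0.267 0.146]]
top buffers 0.56 [215. 239.] [[0.51  0.263 0.149]]
top housing_mouth 0.82 [209. 240.] [[0.506 0.277 
[... 726 characters left out ...]
0.38, 0.04], [0.405, -0.358, 0.061]]
scene pot 0.45 [273. 183.] [[0.477 0.232 0.09 ]]
    [[0.462, 0.195, -0.006], [0.505, 0.252, 0.093], [0.616, 0.352, 0.148]]
scene spirit 0.79 [303. 142.] [[0.626 0.336 0.101]]
    [[0.616, 0.332, 0.017], [0.633, 0.342, 0.094], [0.657, 0.368, 0.133]]
scene spirit 0.43 [288. 172.] [[0.519 0.216 0.127]]
    [[0.478, 0.194, 0.121], [0.518, 0.223, 0.125], [0.562, 0.255, 0.13]]
scene lancets 0.81 [316. 165.] [[0.635 0.267 0.059]]
    [[0.627, 0.264, 0.002], [0.638, 0.277, 0.049], [0.664, 0.31, 0.075]]
scene deck_edge 0.75 [272. 179.] [[0.469 0.215 0.124]]
scene deck_edge 0.48 [290. 170.] [[0.527 0.223 0.125]]
scene buffers 0.89 [280. 180.] [[0.488 0.204 0.122]]
```

```bash
python3 - <<'E'
import cv2
a=cv2.imread("pics/top0.png");cv2.imwrite("pics/topc.png",cv2.resize(a[160:320,160:500],(800,376),interpolation=cv2.INTER_CUBIC))
a=cv2.imread("pics/scene0.png");cv2.imwrite("pics/scenec.png",cv2.resize(a[100:430,180:480],(545,600),interpolation=cv2.INTER_CUBIC))
E
cat > fit.py <<'E'
from h import *
def cloud(cam,n,zlo,zhi):
    c=capture(cam);f=silhouettes(cam,n)[0]
    vs,us=np.nonzero(f["region"]); P=pix2world(c,np.c_[us,vs]);P=P[c["range_z"][vs,us]>0]
    return P[(P[:,2]>zlo)&(P[:,2]<zhi)]
def rect(P): return cv2.minAreaRect((P[:,:2]*1000).astype(np.float32))
E
python3 - <<'E'
from fit import *
for cam in("top","scene"):
    print(cam,"holder top",rect(cloud(cam,"holder",.138,.16)))
    print(cam,"card",rect(cloud(cam,"card",.118,.135)))
    print(cam,"tray rim",rect(cloud(cam,"tray",.05,.07)))
    print(cam,"tray",rect(cloud(cam,"tray",-.02,.07)))
E
```

```text
top holder top ((523.8876953125, 275.607177734375), (57.144432067871094, 118.71859741210938), 87.77860260009766)
top card ((522.9699096679688, 220.79367065429688), (57.711185455322266, 90.10655212402344), 87.91197204589844)
top tray rim ((542.316162109375, -16.571304321289062), (296.4386901855469, 202.3335418701172), 87.94041442871094)
top tray ((551.6215209960938, -17.357406616210938), (312.45361328125, 220.41375732421875), 88.11664581298828)
scene holder top ((521.2748413085938, 275.7689514160156), (67.2493896484375, 118.35273742675781), 87.36075592041016)
scene card ((522.78515625, 225.1629180908203), (92.79717254638672, 70.1877212524414), 0.24003227055072784)
scene tray rim ((540.07275390625, -14.187606811523438), (300.7684326171875, 203.51573181152344), 88.53178405761719)Traceback (most recent call last):
  File "<stdin>", line 6, in <module>
  File "fit.py", line 3, in cloud
    c=capture(cam);f=silhouettes(cam,n)[0]
                     ~~~~~~~~~~~~~~~~~~^^^
IndexError: list index out of range
```

View pics/topc.png

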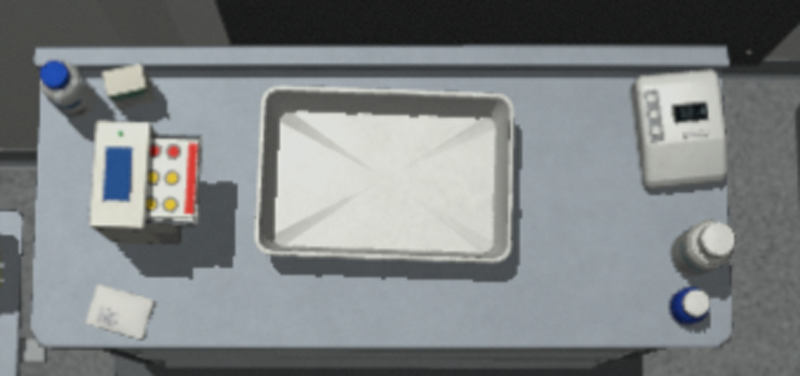

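View pics/scenec.png

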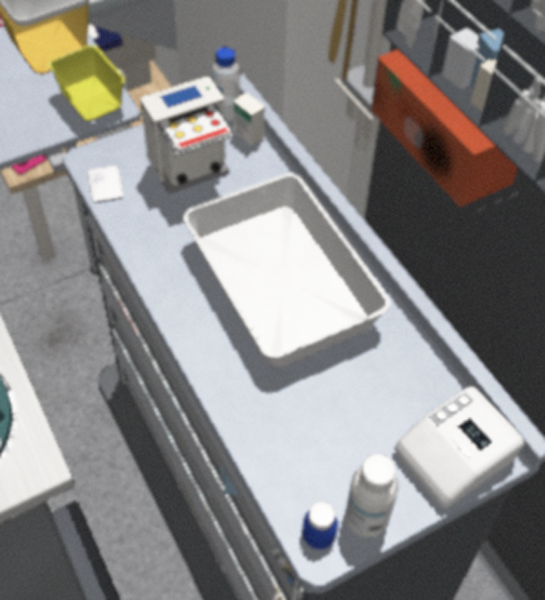

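The top view shows the holder at left with the card's red stripe facing right, towards −y. The tray is centred near (385,175) in the crop, with clear cart on both sides of it. The scene view shows the two dark buffers below the deck. The holder is turned by about −2.3°, and the tray sits about 30 mm off its centre line and needs a push of about 95 mm.

```bash
cat >> fit.py <<'E'
YAW=np.radians(-2.2)
U=np.array([np.cos(YAW),np.sin(YAW)]);V=np.array([-U[1],U[0]])
O=np.array([.5201,.1917])
def W(x,y,z): return [*(O+x*U+y*V),z]
def quat(ydir): # tool down, tool y along angle ydir
    a=(ydir+np.pi/2)/2; return [np.cos(a),np.sin(a),0,0]
E
python3 - <<'E'
from fit import *
q=quat(YAW)
move_ptp(W(30,-.40,.25) if 0 else W(.030,-.395,.25),q)
print(current_joint_pos(),current_finger_gap(),current_clock())
servo_line(W(.030,-.395,.032),q,rate=.15)
print(current_force(),current_clock())
print(servo_line(W(.030,-.369,.032),q,rate=.05,contact_N=8))
r=servo_line(W(.008,-.255,.032),q,rate=.04,contact_N=8)
p=np.array(current_position())[:2]-O
print(r,p@U,p@V,current_force(),current_clock())
c=capture("scene");cv2.imwrite("pics/s1.png",cv2.resize(c["image"][100:400,180:480],(600,600)))
for cam in("top","scene"):
    R=rect(cloud(cam,"tray",.05,.07));d=np.array(R[0])/1000-O;print(R,d@U,d@V)
E
```

```text
[-4.84012703e-01  2.95780985e-01  1.53470287e+00  2.75361073e-04
  1.31126484e+00 -4.46808476e-01] 0.08798359964201898 4.9167
[0.27515256 0.10980785 0.06037571] 6.5167
False
True 0.01013010921351019 -0.26368440996526427 [ 1.0765368  -1.2810391   0.74570121] 9.55
((623.5103759765625, 107.16514587402344), (44.07733917236328, 237.51882934570312), 8.008228302001953) 0.10657926172688796 -0.08050284710161285
((520.6698608398438, 80.8166732788086), (305.15386962890625, 192.79273986816406), 86.97463989257812) 0.0048260087819327 -0.11077972073160312
```

View pics/s1.png

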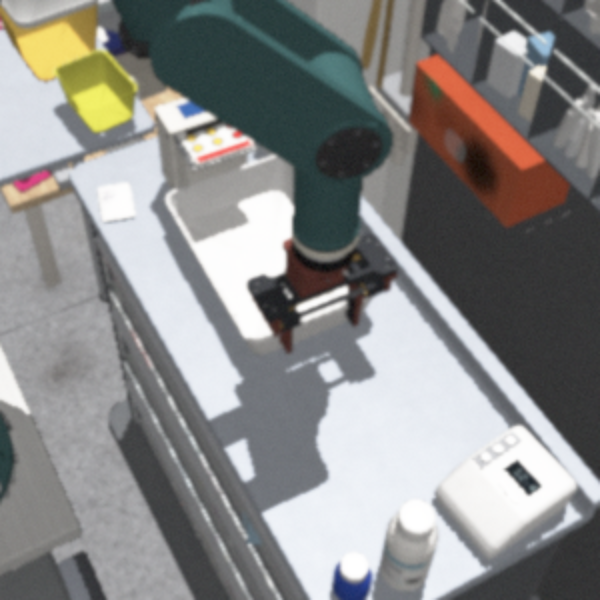

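The tray stands against the buffers, at about x +5 to +10 mm and y −111 mm in the holder's frame. The gripper is at its outer end. Next I'll back off, check with a clear view, and go above the card.

```bash
python3 - <<'E'
from fit import *
q=quat(YAW)
servo_line(W(.010,-.30,.032),q,rate=.1)
servo_line(W(.010,-.30,.25),q,rate=.2)
move_gripper(0.0)
move_ptp(W(0,-.03,.26),q)
print(current_clock(),current_finger_gap(),current_joint_pos()[5],current_force())
c=capture("wrist");cv2.imwrite("pics/w2.png",c["image"])
for n,lo,hi in(("card",.118,.135),("holder",.138,.16),("tray",.05,.07)):
  for cam in("wrist","top","scene"):
    try:
        P=cloud(cam,n,lo,hi);R=rect(P);d=np.array(R[0])/1000-O;e=P[:,:2]-O
        print(cam,n,np.round(R[1]),round(R[2],1),(d@U).round(4),(d@V).round(4),"y%",np.percentile(e@V,[1,99]).round(4),"x%",np.percentile(e@U,[1,99]).round(4))
    except Exception as x: print(cam,n,x)
for n in("deck_edge","housing_mouth","card_center"):
    for f in spot_in("wrist",n)[:1]: print(n,f["conf"],f["xy"],pix2world(c,f["xy"]))
E
```

```text
13.9417 0.000312336313597342 0.21268421894224285 [ 0.41694335 -0.17277287  0.18920003]
wrist card [54. 88.] 88.4 0.0022 0.0309 y% [0.0056 0.0576] x% [-0.0408  0.045 ]
top card [75. 61.] 43.7 -0.0037 0.0482 y% [0.0034 0.0571] x% [-0.0404  0.0403]
scene card [69. 90.] 87.9 0.0001 0.0333 y% [0.0025 0.0655] x% [-0.0445  0.0435]
wrist holder [ 60. 118.] 88.2 0.0009 0.0882 y% [0.0586 0.1173] x% [-0.0563  0.0585]
top holder [117.  29.] 2.9 -0.0006 0.0667 y% [0.0543 0.0847] x% [-0.0565  0.0554]
scene holder [ 67. 117.] 87.2 -0.0033 0.0861 y% [0.0542 0.1147] x% [-0.0605  0.0528]
wrist tray [232. 200.] 88.0 0.0124 -0.0783 y% [-0.1876  0.0367] x% [-0.0873  0.112 ]
top tray [296. 202.] 87.8 0.013 -0.1146 y% [-0.2622  0.0317] x% [-0.0874  0.1129]
scene tray [304. 203.] 88.0 0.0107 -0.1095 y% [-0.2612  0.0363] x% [-0.0899  0.1106]
deck_edge 0.93 [324.0, 71.7] [[0.52600164 0.27717827 0.14779987]]
housing_mouth 0.81 [320.0, 71.3] [[0.52323313 0.2775076  0.148086  ]]
card_center 0.73 [320.3, 149.2] [[0.52123528 0.22319483 0.12864978]]
```

View pics/w2.png

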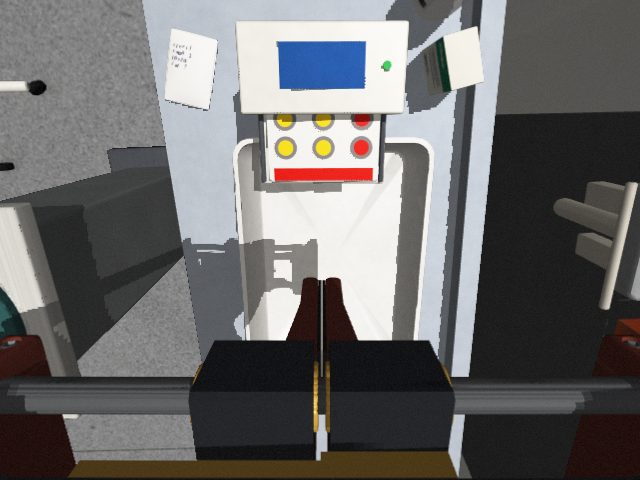

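The wrist view shows the card at columns 270–380, with its red stripe at row 174. The housing front is at row 112, and the tray is centred beneath the deck. Now I'll press with force feedback.

```bash
cat > press.py <<'E'
from fit import *
q=quat(YAW)
def F0(n=3):
    f=[]
    for _ in range(n): f.append(current_force()); sleep(.01)
    return np.mean(f,0)
def loc():
    p=np.array(current_position()); d=p[:2]-O
    return np.array([d@U,d@V,p[2]])
E
python3 - <<'E'
from press import *
servo_line(W(0,.036,.20),q,rate=.15)
servo_line(W(0,.036,.142),q,rate=.08)
sleep(.3); b=F0(8); np.save("b.npy",b); print(b,np.std([current_force() for _ in range(3)],0),current_clock())
print(servo_line(W(0,.036,.118),q,rate=.008,contact_N=3)); sleep(.1)
z=loc()[2]; print(loc(),F0()-b,current_clock())
for i in range(14):
    f=F0()-b
    if f[2]>9: break
    z-=.0002; servo_line(W(0,.036,z),q,rate=.005)
    print(round(z,4),loc().round(4),(F0()-b).round(2))
print(current_clock())
E
```

```text
[-0.05193806  0.24993829 -0.12816332] [0.00000000e+00 0.00000000e+00 5.55111512e-17] 17.025
True
[3.08189111e-05 3.59888647e-02 1.26118887e-01] [-0.26047703 -0.57666996  5.53924764] 19.0167
0.1259 [1.000e-04 3.600e-02 1.261e-01] [-0.73 -0.67  5.58]
0.1257 [0.    0.036 0.126] [-1.28 -0.78  6.58]
0.1255 [1.00e-04 3.60e-02 1.26e-01] [-1.56 -1.23  7.53]
0.1253 [1.000e-04 3.600e-02 1.259e-01] [-2.19 -0.97  8.89]
20.3
```

```bash
python3 - <<'E'
from press import *
b=np.load("b.npy"); z=.1253; y=.036
for i in range(40):
    f=F0(2)-b; n=np.linalg.norm(f)
    if i%2==0 or n>13: print(round(y,4),round(z,4),loc().round(4),f.round(2),round(n,1),round(current_clock(),2))
    if n>13.8: servo_line(W(0,y,z+.001),q,rate=.02); print("high"); break
    if y<.012 or (i>3 and f[2]<2): break
    z+=np.clip((f[2]-10.3)/5500*.7,-.0004,.0006)
    if i>=2: y-=.001
    servo_line(W(0,y,z),q,rate=.012)
c=capture("scene")
P=cloud("scene","card",.105,.135); e=(P[:,:2]-O); print("card y%",np.percentile(e@V,[1,50,99]).round(4))
print(round(z,5),current_clock())
cv2.imwrite("pics/s3.png",cv2.resize(c["image"][100:300,200:400],(600,600)))
E
```

```text
0.036 0.1253 [1.000e-04 3.600e-02 1.259e-01] [-1.97 -1.72  9.27] 9.6 20.32
0.036 0.1251 [1.000e-04 3.600e-02 1.259e-01] [-1.99 -1.17 10.04] 10.3 20.85
0.034 0.1249 [0.0005 0.0351 0.1259] [-0.99  2.08  9.63] 9.9 21.38
0.032 0.1247 [0.0011 0.0334 0.1258] [-0.63  2.83  9.68] 10.1 21.92
0.03 0.1245 [0.0014 0.0315 0.1258] [-0.63  3.19  9.84] 10.4 22.45
0.028 0.1244 [0.0014 0.0296 0.1257] [-1.13  2.91 10.01] 10.5 22.98
0.026 0.1244 [0.0015 0.0276 0.1257] [-0.89  3.13 10.33] 10.8 23.52
0.024 0.1244 [0.0015 0.0255 0.1257] [-1.02  3.61  9.57] 10.3 24.05
0.022 0.1244 [0.0015 0.0235 0.1256] [-1.01  3.18 10.14] 10.7 24.58
0.02 0.1243 [0.0015 0.0216 0.1256] [-0.05  3.53 10.41] 11.0 25.12
0.018 0.1242 [0.0015 0.0196 0.1256] [-0.54  2.89 10.5 ] 10.9 25.65
0.016 0.1242 [0.0015 0.0174 0.1255] [-0.79  3.35  9.79] 10.4 26.18
0.014 0.1241 [0.0016 0.015  0.1255] [-0.45  1.52 10.51] 10.6 26.72
0.012 0.1243 [0.0016 0.0128 0.1255] [-0.04  0.79 10.75] 10.8 27.25
card y% [-0.0214  0.0093  0.0566]
0.12425 27.4
```

View pics/s3.png

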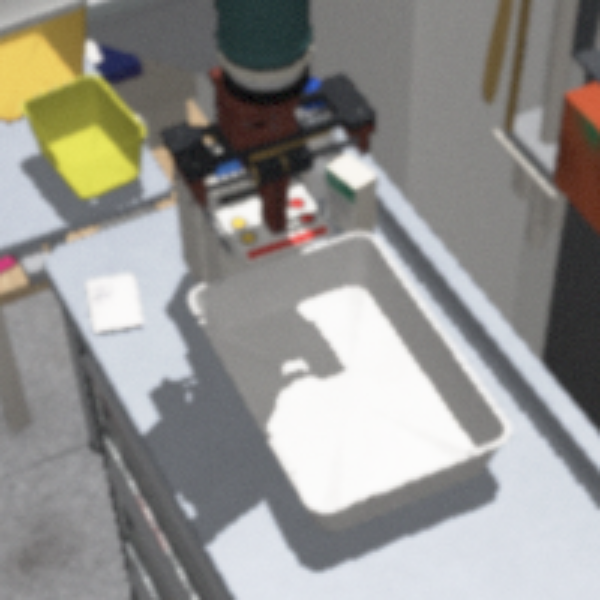

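The card has come out about 22 mm and the brake has released. The finger is now ahead of the card's centre, so I'll re-press further in before going over the edge.

```bash
python3 - <<'E'
from press import *
servo_line(W(0,.012,.135),q,rate=.05)
servo_line(W(0,.038,.135),q,rate=.06)
sleep(.2); b=F0(5)
print(servo_line(W(0,.038,.118),q,rate=.008,contact_N=3)); sleep(.1)
y=.038; z=loc()[2]; print(loc(),F0()-b,current_clock())
low=0
for i in range(40):
    f=F0(2)-b; n=np.linalg.norm(f)
    if i%2==0 or n>12: print(round(y,4),round(z,4),loc().round(4),f.round(2),round(n,1),round(current_clock(),2))
    if n>13.5: print("high"); break
    if y<.002: break
    if i>5 and f[2]<2: low+=1
    if low>2: print("lost"); break
    if z>.1225: z+=np.clip((f[2]-8.5)/5500*.7,-.0004,.0006)
    if f[2]>7 or i>5: y-=.0014
    servo_line(W(0,y,z),q,rate=.014)
servo_line(W(0,y,.26),q,rate=.12)
c=capture("wrist");cv2.imwrite("pics/w4.png",c["image"])
for cam in("scene","wrist"):
    P=cloud(cam,"card",-.01,.14); e=(P[:,:2]-O); print("card y,z%",np.percentile(e@V,[1,50,99]).round(4),np.percentile(P[:,2],[1,50,99]).round(3))
print(current_clock())
E
```

```text
True
[-1.82487423e-05  3.79872665e-02  1.26228575e-01] [-0.08531666 -0.39395077  4.77831082] 29.9
0.038 0.1262 [-0.      0.038   0.1262] [-0.61 -0.02  4.97] 5.0 29.92
0.038 0.1255 [0.0003 0.0381 0.1261] [-1.16 -0.27  7.79] 7.9 30.45
0.0352 0.1253 [0.0003 0.0359 0.126 ] [-1.74  1.24  7.58] 7.9 30.98
0.0324 0.1251 [0.0004 0.0332 0.126 ] [-2.11  2.13  9.17] 9.6 31.52
0.0296 0.1251 [0.0004 0.0304 0.1259] [-1.92  1.71  8.14] 8.5 32.05
0.0268 0.1251 [0.0004 0.0275 0.1259] [-1.67  1.36  7.83] 8.1 32.58
0.024 0.1251 [0.0004 0.0247 0.1259] [-2.01  1.73  8.86] 9.3 33.12
0.0212 0.125 [0.0004 0.0219 0.1258] [-1.75  1.8   8.93] 9.3 33.65
0.0184 0.125 [0.0004 0.0191 0.1258] [-2.11  1.32  8.62] 9.0 34.18
0.0156 0.1249 [0.0004 0.0163 0.1258] [-2.09  1.82  8.55] 9.0 34.72
0.0128 0.125 [0.0004 0.0135 0.1258] [-1.49  1.54  8.07] 8.3 35.25
0.01 0.1249 [0.0004 0.0107 0.1257] [-2.01  1.78  8.15] 8.6 35.78
0.0072 0.1248 [0.0005 0.0079 0.1256] [-1.7   1.27  8.26] 8.5 36.32
0.0044 0.1248 [0.0005 0.0051 0.1256] [-1.8   2.06  8.67] 9.1 36.85
0.0016 0.1248 [0.0005 0.0023 0.1256] [-1.25  0.78  7.92] 8.1 37.38
card y,z% [-0.1005 -0.061  -0.0203] [0.004 0.009 0.015]
card y,z% [-0.0962 -0.06   -0.0276] [0.009 0.011 0.013]
38.9083
```

View pics/w4.png

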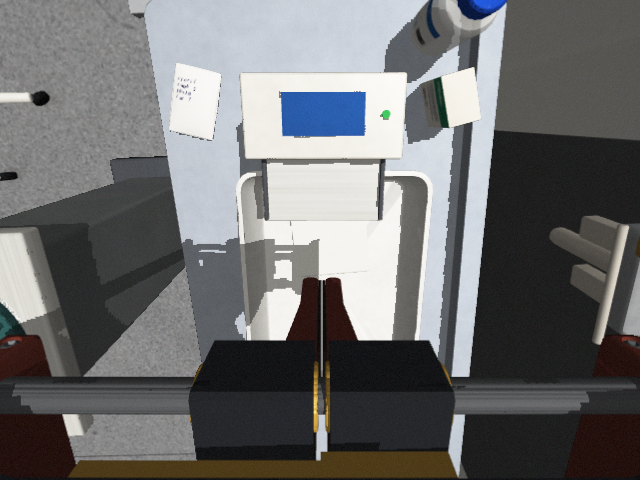

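The deck is empty (rows 160–220). The card lies face down and flat in the tray, around (330,240) and z ≈ 10 mm. I'll check the tray once more and hand in.

```bash
python3 - <<'E'
from fit import *
for cam in ("scene","wrist"):
    P=cloud(cam,"tray",.05,.07);R=rect(P);d=np.array(R[0])/1000-O;print(np.round(R[1]),R[2],d@U,d@V,np.percentile((P[:,:2]-O)@V,99))
ok=d is not None
print(close_job(),current_clock())
E
```

```text
[305. 202.] 88.16204833984375 0.010071442087106253 -0.11051393225842238 0.038520968208237374
[200. 201.] 87.9136962890625 0.012503124047083949 -0.0627805892296982 0.0372161850610522
the job is handed in; nothing more can be done
the job is handed in; nothing more can be done
```

Job handed in at about 39 s: the tray stands squarely against the buffers, the card lies flat in it, force readings while pressing stayed at or below about 11 N, and the arm's path kept clear of the other things; the judge gave no verdict.

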